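Vacuum leak test of dropper bottles from a packed crate

TASK

Leak-test the tall dropper bottles: take the lid off the tester's pot and lay it aside, lift every tall dropper bottle out of the tightly packed crate, leaving all the low jars standing in it, and stand the bottles upright on the pot's floor. Then put the lid back on the pot so that it sits seated and level on the rim, turn the vent tap's lever fully to its closed stop, and only after that switch the pump on, pressing its rocker fully down.

Things in the scene. Friction and masses are not known exactly. Their poses are not given: they have to be found in the camera images.
- leak_tester: Fixed bench leak tester: steel pot; on its +x side a grey pump housing. Origin: pot axis at bench level; z up, y to the left of x. Pot: bore 150 mm, floor 14 mm and rim (flange 176 mm across) 112 mm above bench. Base plate x -95..190, y -102..102 mm. Housing x 96..184, y -100..100, top 88 mm high; on it tap (x 124, y -60), gauge (x 163, y 0, top 130 mm), switch (x 136, y 55).
- chamber_rim (a point): Centre of the pot's rim, on the level top of its rubber gasket, 112 mm above the bench, where the lid's flat face seats. Axes as leak_tester.
- chamber_floor (a point): Centre of the pot's inside floor, 98 mm below the rim.
- lid: Loose round lid, about 0.4 kg: milky plate, metal edge, 174 mm across, 10 mm thick, black knob in the middle. Origin: centre of the flat face that seats on the rim, z up. Below it a chamfered spigot 144 mm across, 6 mm deep, enters the 150 mm bore; laid on a surface the origin is 6 mm above it. Knob head 28 mm across from 22 to 48 mm above the origin, stem 16 mm. Starts on the pot.
- lid_pad: Flat black rubber pad 170 x 170 x 3 mm fixed on the bench, a clear place to lay the lid. Origin: centre of its underside, at bench level.
- vent_tap (a joint): Vent tap, a ball valve with a flat lever: 0 = open, lever in line with its pipe, pointing along leak_tester's +x; turns clockwise seen from above to 1.57 = closed against its stop, lever across the pipe, along leak_tester's -y. Takes 0.1 N m, stays where it is left. Starts at 0 to 0.25.
- vent_tap_grip (a point): Point on the lever's black sleeve, 42 mm from the tap's axis, mid height of the sleeve, 125 mm above the bench; moves with the lever. Sleeve 13 mm wide, 11 mm high, from 20 to 54 mm from the axis. Below it only the pipe (25 mm across, its top 9 mm under this point, up to 23 mm from the axis along x) and the housing top, 37 mm below.
- vent_tap_hinge (a point): Point on the tap's upright axis at the height of the lever, 125 mm above the bench; fixed.
- pump_switch (a joint): Rocker switch of the pump: 0 = off (its left, +y wing stands up), 0.30 = on (its left wing fully down and level, against the stop). Stays where it is left; takes about 3 N.
- pump_switch_press (a point): Point on the top face of the rocker's left wing, 16 mm from the rocker's axis, where to press straight down; it moves down about 5 mm as the switch goes on. Each wing is 25 mm long (y) and 22 mm wide (x).
- crate: Low open grey crate, fixed: outside 106 x 138 mm, walls 5 mm thick and 42 mm high, floor 5 mm above the bench. Packed tight: 3 places along x by 4 along y, 31.8 mm apart, each thing touching neighbours or wall on all sides (the place of an absent bottle is empty). Origin: centre of its underside; x along the short, y along the long side.
- crate_floor (a point): Centre of the crate's inner floor, 5 mm above the bench, axes as the crate.
- dropper_1: Tall amber dropper bottle, 87 mm, about 55 g, at first standing in the crate among the low jars (2 to 4 of them; absent ones give None). Origin: centre of its base, z up. Body 31 mm across up to 49 mm; black collar 19 mm across from 49 to 62 mm; rubber bulb 12 mm across from 62 to 87 mm. Take it by collar or bulb, which stand clear above the jars.
- dropper_2: Tall amber dropper bottle, 87 mm, about 55 g, at first standing in the crate among the low jars (2 to 4 of them; absent ones give None). Origin: centre of its base, z up. Body 31 mm across up to 49 mm; black collar 19 mm across from 49 to 62 mm; rubber bulb 12 mm across from 62 to 87 mm. Take it by collar or bulb, which stand clear above the jars.
- dropper_3: Tall amber dropper bottle, 87 mm, about 55 g, at first standing in the crate among the low jars (2 to 4 of them; absent ones give None). Origin: centre of its base, z up. Body 31 mm across up to 49 mm; black collar 19 mm across from 49 to 62 mm; rubber bulb 12 mm across from 62 to 87 mm. Take it by collar or bulb, which stand clear above the jars.
- dropper_4: Tall amber dropper bottle, 87 mm, about 55 g, at first standing in the crate among the low jars (2 to 4 of them; absent ones give None). Origin: centre of its base, z up. Body 31 mm across up to 49 mm; black collar 19 mm across from 49 to 62 mm; rubber bulb 12 mm across from 62 to 87 mm. Take it by collar or bulb, which stand clear above the jars.
- jar_1: Low amber screw-cap jar, 31 mm across, 42 mm high, cap 26 mm across, stays standing in the crate. Origin: centre of its base, z up.
- jar_2: Low amber screw-cap jar, 31 mm across, 42 mm high, cap 26 mm across, stays standing in the crate. Origin: centre of its base, z up.
- jar_3: Low amber screw-cap jar, 31 mm across, 42 mm high, cap 26 mm across, stays standing in the crate. Origin: centre of its base, z up.
- jar_4: Low amber screw-cap jar, 31 mm across, 42 mm high, cap 26 mm across, stays standing in the crate. Origin: centre of its base, z up.
- jar_5: Low amber screw-cap jar, 31 mm across, 42 mm high, cap 26 mm across, stays standing in the crate. Origin: centre of its base, z up.
- jar_6: Low amber screw-cap jar, 31 mm across, 42 mm high, cap 26 mm across, stays standing in the crate. Origin: centre of its base, z up.
- jar_7: Low amber screw-cap jar, 31 mm across, 42 mm high, cap 26 mm across, stays standing in the crate. Origin: centre of its base, z up.
- jar_8: Low amber screw-cap jar, 31 mm across, 42 mm high, cap 26 mm across, stays standing in the crate. Origin: centre of its base, z up.

How it is judged:
By the outcome, as a careful person would: the job done as asked, in the order asked, and still so for the second after the job is handed in, with the robot touching nothing.
Of dropper_1, dropper_2, dropper_3, dropper_4 only 2 to 4 are there at a start; the rules pass over those that are not, and their reading is None.
At some moment in a run one of lid may be knocked a few centimetres aside while the robot is not near it.
It also fails if it takes over 210 s, if anything falls off the work surface, if the arm or the gripper's body presses on something with over 40 N, if the wrist force passes 120 N, or if a joint passes its speed limit or range.

ROBOT

A 6-joint arm with a two-finger parallel gripper is mounted at the origin on a cart in front of the work surface, level with it; the furniture and walls round the work are solid. World frame = base frame: x ahead of the robot, y to its left, z up, the work surface at z = 0. Lengths are in mm, angles in degrees, forces in N, time in s.
With the tool pointing down it reaches from about 275 to 750 mm from the base axis. Payload 10.2 kg.
Tool frame: the origin (TCP) lies between the finger pads; the fingertips stand 11 mm ahead of it and the grasp point (between the pads) lies 8 mm behind it; z points along the fingers, y is the line along which they close (so a half turn about z gives the same grasp; the last joint's range is limited). The gripper opens to 88 mm and grips with 3 to 60 N. Pads are 18 mm wide; open, the fingers measure 123 mm over their backs; the gripper's body (75 mm by 187 mm) begins 45 mm behind the grasp point.
Start: joints at [-85.852, 17.928, 85.812, -0, 76.261, -12.8], TCP at [153.027, -502.209, 249.72] pointing down, gripper open.
Joint ranges: [-168.41, 168.41], [-55.51, 124.54], [10.69, 146.95], [-70.63, 250.63], [1, 178], [-165.06, 165.06]. Speed limits (degrees/s): [136.94, 136.94, 172.46, 180, 180, 180].

INTERFACE

Orientations are given as [roll, pitch, yaw] about the fixed x, y, z axes, in that order (R = Rz(yaw) Ry(pitch) Rx(roll)).
In Python, from workcell import status, optics, ticket gives the robot as it stands.
- The arm moves only by the shell command python3 -m jog 'ROWS' [FORCE]. ROWS is JSON, a list of rows, each a list of 5 numbers: the opening, from 0 (shut) to 1 (fully open), then the shift along the tool's x, y, z in mm, then the turn about the tool's z in degrees. A call has 1 to 20 rows; each row is the pose to reach, as a shift and turn from the pose commanded when the call began, along the tool's axes at that moment; what a row does not reach only later rows make up. A row lasts 1/8 s, in which the tool goes at most 62.5 mm and 10.7 degrees, less where a joint would pass 70% of its speed; a pose out of reach is approached as far as the arm can. A call with a gripper value outside its range is refused whole. The fingers move at their own pace and stop on an object; FORCE is the grip in N (left out, the last holds). Time passes only in rows, so rows that repeat a pose let the fingers close. It gives the time, the measured TCP pose, the force, the opening and the grip force at its end, in the units of the state.
- status.read_state(): the state, without advancing time (a new reading comes with each control period).
- optics.camera(name): name is "scene" or "side" or "wrist"; returns the picture (480x640x3 uint8, blue, green, red); there is no depth.
- optics.camera_info(name): a dict with "mtx" (3x3 intrinsics, pixels), "rvec" (rotation vector, rad) and "tvec" (3), from world to camera coordinates, as OpenCV has them; the wrist camera has in their place "tool_from_camera" (4x4, takes a point from camera to tool coordinates, whose origin is the TCP and whose axes are the flange's). Camera axes: x right, y down, z forward; pixel columns grow to the right and rows downward; lengths in mm; the calibration is good to about 2 mm. A picture is of the moment at which its call begins: read the wrist's pose just before it. camera_info takes no time and is no camera call.
- ticket.sign_off(): hands the job in; it is judged then, once.
The state is a dict: "t": time; "q": joint angles; "dq": joint speeds; "joint_torque": joint torques, N m; "position": TCP position; "tool_rot": TCP orientation; "ft_force": force on the tool from outside, world axes, zero at the start; "ft_torque": the same for the moment, N m; "gripper_width": finger opening in mm; "grip_force": force on a finger pad.
Only numpy, scipy, OpenCV 4.12 (cv2) and the standard library are available. Lean on these libraries where they do the work, as an engineer would, in place of code of your own. Each camera call takes 0.05 s, during which the arm holds its last target. There are 200 camera calls.

## Working session

There is one attempt and no reset: what is moved stays moved. The work goes in short steps, Python scripts to look and compute and a shell command to move; the robot and the scene stay as the last step left them, time stands still between calls to the robot, and variables do not carry over. Pictures are saved under pics/ and viewed, at most 14 in all, crops included, and the job is handed in when it is done.

```bash
mkdir -p pics; python3 - <<'E'
from workcell import status, optics
import cv2
s=status.read_state();print(s)
for n in("scene","side","wrist"):
    cv2.imwrite(f"pics/{n}0.png",optics.camera(n));print(n,optics.camera_info(n))
E
```

```text
{'t': 0.0, 'q': array([-8.58512718e+01,  1.79589275e+01,  8.58539858e+01, -9.17348563e-05,
        7.62617307e+01, -1.28011818e+01]), 'dq': array([ 0.0396538 ,  0.07637484,  0.0096136 , -0.01844171, -0.12738163,
       -0.03227027]), 'joint_torque': array([-7.49784922e-04, -4.02210796e+01, -2.52271217e+01,  6.94833929e-02,
        3.52779042e-02, -1.30452181e-04]), 'position': array([ 153.01511187, -501.95819442,  249.1658352 ]), 'tool_rot': array([-1.79927192e+02, -1.64518730e-02,  1.69499215e+01]), 'ft_force': array([-0.02602807, -1.28290018,  0.34144433]), 'ft_torque': array([0.01375556, 0.04194336, 0.01919824]), 'grip_force': 0.0, 'gripper_width': 88.43963950669084}
scene {'mtx': array([[534.01430959,   0.        , 320.77258322],
       [  0.        , 534.01430959, 246.52479432],
       [  0.        ,   0.        ,   1.        ]]), 'rvec': array([ 1.11898114, -2.09324332,  1.22106938]), 'tvec': array([282.60150887, 332.88772895, 776.44090652])}
side {'mtx': array([[493.30512343,   0.        , 315.59522271],
       [  0.        , 493.30512343, 244.97220941],
       [  0.        ,   0.        ,   1.        ]]), 'rvec': array([ 2.40926784, -0.64770983,  0.2210962 ]), 'tvec': array([-497.2265597 ,  289.7859097 ,  836.27148101])}
wrist {'mtx': array([[383.89507176,   0.        , 317.88839038],
       [  0.        , 383.89507176, 231.76581846],
       [  0.        ,   0.        ,   1.        ]]), 'tool_from_camera': array([[-1.55185194e-04, -9.47831118e-01, -3.18772878e-01,
         8.19416676e+01],
       [ 9.99999987e-01, -1.33279899e-04, -9.05295233e-05,
         1.53133527e+00],
       [ 4.33206823e-05, -3.18772888e-01,  9.47831126e-01,
        -1.35283838e+02],
       [ 0.00000000e+00,  0.00000000e+00,  0.00000000e+00,
         1.00000000e+00]])}
```

View pics/scene0.png

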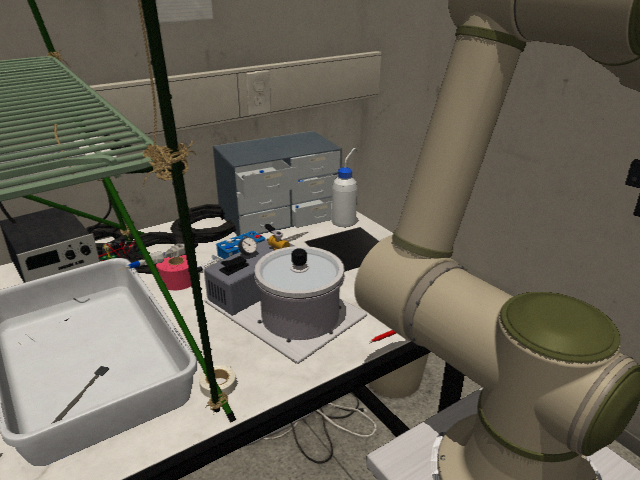

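View pics/side0.png

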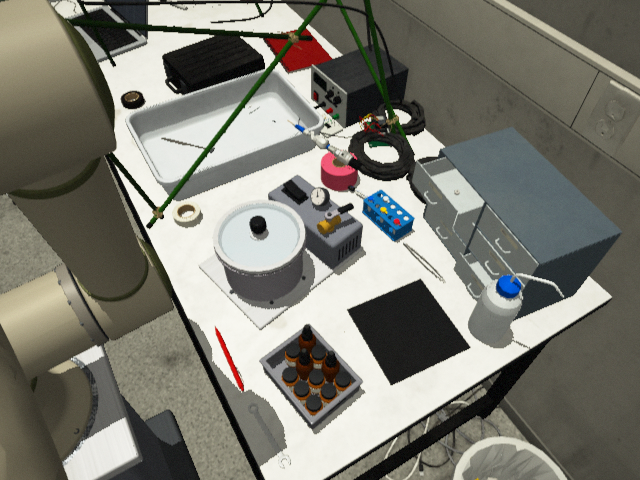

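The side view shows the pot's knob at (258,224), the pad's corners at (348,308), (419,280), (469,347) and (393,383), and the crate around (312,375) with about three tall bottles. I'll enlarge the side view.

```bash
python3 - <<'E'
import cv2
im=cv2.imread("pics/side0.png")
cv2.imwrite("pics/c1.png",cv2.resize(im[315:430,255:370],None,fx=5,fy=5,interpolation=cv2.INTER_CUBIC))
cv2.imwrite("pics/c2.png",cv2.resize(im[165:335,190:380],None,fx=3.5,fy=3.5,interpolation=cv2.INTER_CUBIC))
E
```

```text
(no output)
```

View pics/c1.png

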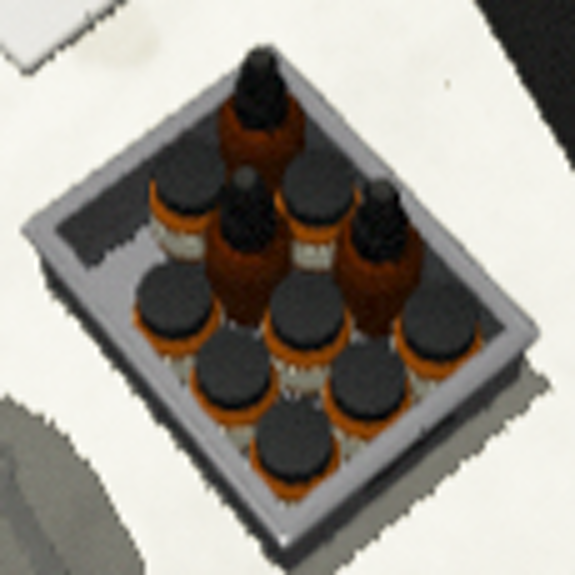

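View pics/c2.png

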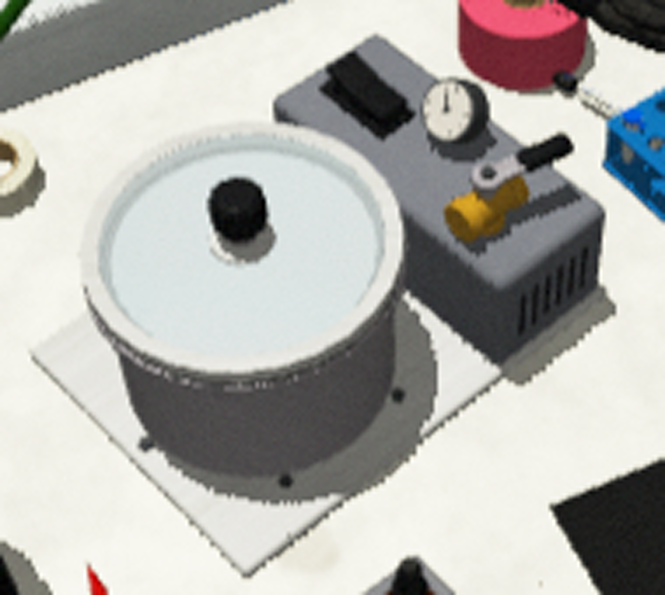

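Three droppers: bulb tops in the crop at (262,52), (245,175) and (382,188). There are eight jars, and one empty place on the left. In the second crop the knob top is at about (238,190), the tap axis at (486,172), the lever end at (565,145), and the housing top corners at (375,38), (275,105), (505,290) and (605,210).

```bash
cat >h.py <<'E'
import numpy as np,cv2
from scipy.spatial.transform import Rotation as Ro
from workcell import status,optics
def ray(uv,z,cam="side",pose=None):
    i=optics.camera_info(cam); K=i["mtx"]
    d=np.linalg.inv(K)@np.array([uv[0],uv[1],1.])
    if cam=="wrist":
        p,r=pose; R=Ro.from_euler("xyz",r,degrees=True).as_matrix(); T=np.array(i["tool_from_camera"])
        d=R@T[:3,:3]@d; c=R@T[:3,3]+p
    else:
        R=cv2.Rodrigues(i["rvec"])[0]; c=-R.T@i["tvec"]; d=R.T@d
    return c+d*(z-c[2])/d[2]
def totool(v,yaw):   # world xy vector -> tool xy (tool down)
    R=Ro.from_euler("xyz",[180,0,yaw],degrees=True).as_matrix(); return R.T@np.array(list(v)+[0] if len(v)==2 else v)
def look(name):
    s=status.read_state(); im=optics.camera("wrist"); cv2.imwrite(f"pics/{name}.png",im)
    np.save(f"pics/{name}.npy",np.r_[s["position"],s["tool_rot"]]); return im
def wray(name,uv,z):
    a=np.load(f"pics/{name}.npy"); return ray(uv,z,"wrist",(a[:3],a[3:]))
E
python3 - <<'E'
from h import *
c1=lambda u,v:(u/5+255-.4,v/5+315-.4); c2=lambda u,v:(u/3.5+190-.35,v/3.5+165-.35)
p=lambda n,q,z:print(n,ray(q,z).round(0)[:2])
for q in [(28,230),(535,335),(287,540),(268,47)]:p("crate",c1(*q),42)
for q in [(262,52),(245,175),(382,188)]:p("bulb",c1(*q),91)
for q in [(190,178),(318,188),(175,298),(308,312),(438,322),(232,370),(368,380),(295,440)]:p("jar",c1(*q),47)
p("knob",c2(238,190),160)
p("rimL",c2(82,255),118);p("rimR",c2(405,250),118)
p("tap",c2(486,172),128);p("lever",c2(568,145),128)
p("rocker",c2(370,95),95)
for q in[(375,38),(275,105),(505,290),(605,210)]:p("hous",c2(*q),88)
for q in[(348,308),(419,280),(469,347),(393,383)]:p("pad",q,3)
E
```

```text
crate [ 388. -131.]
crate [ 519. -251.]
crate [ 413. -268.]
crate [ 495. -111.]
bulb [ 480. -135.]
bulb [ 452. -172.]
bulb [ 489. -198.]
jar [ 445. -144.]
jar [ 481. -170.]
jar [ 419. -180.]
jar [ 456. -207.]
jar [ 492. -232.]
jar [ 424. -212.]
jar [ 461. -237.]
jar [ 430. -243.]
knob [491.  65.]
rimL [411. 100.]
rimR [562.  17.]
tap [624.  35.]
lever [673.  29.]
rocker [611. 147.]
hous [640. 194.]
hous [561. 174.]
hous [607. -14.]
hous [686.   6.]
pad [ 590. -100.]
pad [ 749. -117.]
pad [ 738. -282.]
pad [ 577. -269.]
```

```bash
python3 -m jog '[[1,120,-110,0,4],[1,180,-165,0,8],[1,225,-205,0,12],[1,270,-245,0,17],[1,315,-285,0,17],[1,360,-325,0,17],[1,400,-360,0,17],[1,440,-395,0,17],[1,470,-425,0,17],[1,488,-440,0,17],[1,488,-440,0,17],[1,488,-440,0,17],[1,488,-440,0,17],[1,488,-440,0,17],[1,488,-440,0,17]]'
python3 - <<'E'
from h import *
look("w1")
E
```

```text
t: 2.02
position: [491.4, 60.2, 249.9]
tool_rot: [180.0, -0.0, -0.1]
ft_force: [0.3, -0.8, 0.3]
gripper_width: 88.2
grip_force: 0.0
```

View pics/w1.png

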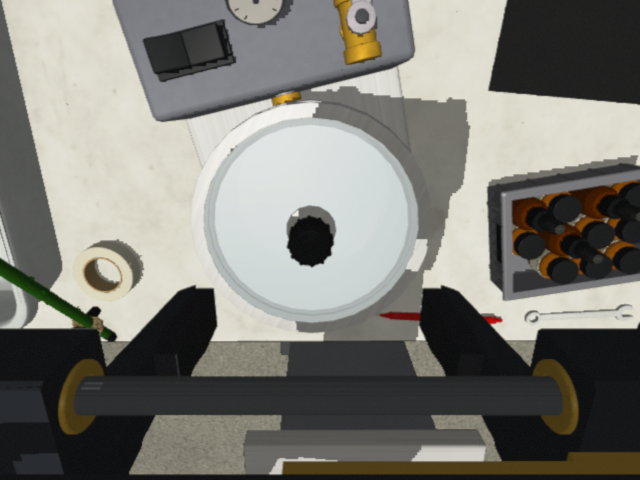

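The wrist picture shows the knob at (310,241), the lid disc spanning about 205–417 across, the rocker spanning (146..230, 25..78), and the tap axis at (362,17).

```bash
python3 - <<'E'
from h import *
w=lambda uv,z:print(uv,wray("w1",uv,z).round(1)[:2])
w((310,241),158);w((311.5,221),122);w((205,215),122);w((418,215),122);w((362,17),130)
w((188,48),95);w((145,40),95);w((230,45),95)
w((155,119),88);w((413,55),88)
E
```

```text
(310, 241) [491.3  63.4]
(311.5, 221) [493.5  63. ]
(205, 215) [498.2 138.9]
(418, 215) [497.8 -13. ]
(362, 17) [621.7  32.1]
(188, 48) [609.7 147.4]
(145, 40) [614.7 176.2]
(230, 45) [611.5 118.4]
(155, 119) [562.7 179.3]
(413, 55) [605.7  -9.1]
```

```bash
python3 -m jog '[[1,0,-3,60,0],[1,0,-3,100,0],[1,0,-3,111,0],[1,0,-3,111,0],[0,0,-3,111,0],[0,0,-3,111,0],[0,0,-3,111,0],[0,0,-3,111,0],[0,0,-3,111,0],[0,0,-3,111,0]]' 35
python3 -m jog '[[0,0,0,-15,0],[0,0,0,-30,0],[0,0,0,-60,0],[0,0,0,-90,0],[0,0,0,-90,0],[0,0,0,-90,0]]'
```

```text
t: 3.32
position: [491.6, 64.0, 138.7]
tool_rot: [-180.0, 0.0, -0.1]
ft_force: [0.5, 4.8, 0.8]
gripper_width: 30.1
grip_force: 2.7
t: 4.08
position: [491.0, 64.0, 227.7]
tool_rot: [-180.0, 0.1, -0.1]
ft_force: [0.0, -0.0, -5.6]
gripper_width: 27.4
grip_force: 35.0
```

```bash
python3 -m jog '[[0,20,35,0,0],[0,50,75,0,0],[0,85,125,0,0],[0,120,175,0,0],[0,150,215,0,0],[0,165,240,0,0],[0,170,254,0,0],[0,170,254,0,0],[0,170,254,40,0],[0,170,254,80,0],[0,170,254,120,0],[0,170,254,160,0],[0,170,254,180,0],[0,170,254,187,0],[0,170,254,191,0],[0,170,254,192,0],[0,170,254,192,0]]'
```

```text
t: 6.2
position: [661.8, -190.4, 38.0]
tool_rot: [180.0, -0.1, -0.1]
ft_force: [-0.1, 0.4, 0.0]
gripper_width: 27.1
grip_force: 35.0
```

```bash
python3 -c "
from h import *
cv2.imwrite('pics/s2.png',optics.camera('side'))"
```

```text
(no output)
```

View pics/s2.png

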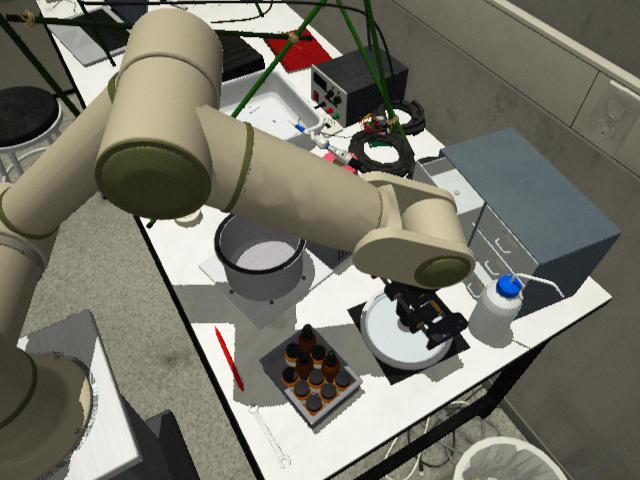

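The picture shows the lid lying flat on the pad around (407,330), clear of the crate, and the pot open. I'll release the lid and go over the crate.

```bash
python3 -m jog '[[1,0,0,0,0],[1,0,0,0,0],[1,0,0,0,0],[1,0,0,-40,0],[1,0,0,-90,0],[1,0,0,-140,0],[1,-40,0,-180,-3],[1,-90,0,-180,-6],[1,-140,0,-180,-10],[1,-180,0,-180,-10],[1,-207,0,-180,-10],[1,-207,0,-180,-10],[1,-207,0,-180,-10],[1,-207,0,-180,-10],[1,-207,0,-180,-10]]'
python3 -c "
from h import *
im=look('w2')
cv2.imwrite('pics/w2c.png',cv2.resize(im[80:330,180:460],None,fx=2.4,fy=2.4,interpolation=cv2.INTER_CUBIC))"
```

```text
t: 8.12
position: [454.8, -190.0, 216.5]
tool_rot: [-180.0, 0.0, 10.0]
ft_force: [0.4, -0.5, 0.4]
gripper_width: 88.4
grip_force: 0.0
```

View pics/w2c.png

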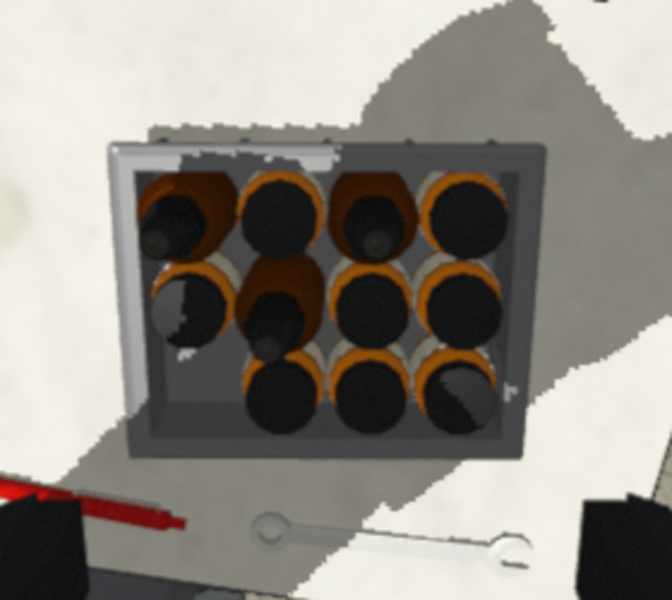

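The crop shows the crate square with the tool. Bulb tops are at (156,241), (377,241) and (268,347); jar caps are at (280,218), (468,218), (369,310), (371,396) and so on.

```bash
python3 - <<'E'
from h import *
f=lambda u,v:(u/2.4+180-.3,v/2.4+80-.3)
a=np.load("pics/w2.npy");print(a.round(1))
def t(n,q,z):
    p=wray("w2",f(*q),z);print(n,p[:2].round(1),"tool",totool(p[:2]-a[:2],a[5])[:2].round(1))
for q in[(156,241),(377,241),(268,347)]:t("bulb",q,92)
for q in[(280,218),(468,218),(190,310),(369,310),(459,310),(282,393),(371,396),(457,393)]:t("jar",q,47)
for q in[(110,145),(545,145),(523,457),(130,457)]:t("corner",q,42)
E
```

```text
[ 454.8 -190.   216.5 -180.     0.    10. ]
bulb [ 477.9 -136.8] tool [ 32.  -48.4]
bulb [ 488.8 -198.7] tool [32.  14.5]
bulb [ 452.2 -173. ] tool [  0.3 -17.2]
jar [ 482.6 -169.3] tool [ 31.  -15.5]
jar [ 493.4 -230.7] tool [31.  46.8]
jar [ 446.1 -143.9] tool [ -0.6 -46.9]
jar [ 456.7 -204.2] tool [-0.6 14.4]
jar [ 462.1 -234.6] tool [-0.6 45.2]
jar [ 421.7 -179.6] tool [-30.8 -15.9]
jar [ 426.  -210.8] tool [-32.   15.5]
jar [ 432.4 -240.4] tool [-30.8  45.8]
corner [ 495.8 -110.5] tool [ 54.1 -71.2]
corner [ 520.5 -251.2] tool [54.1 71.7]
corner [ 410.4 -270.7] tool [-57.7  71.8]
corner [ 385.4 -128.6] tool [-57.7 -72.4]
```

```bash
python3 -m jog '[[0.45,20,10,0,0],[0.45,32,15.5,0,0],[0.45,32,15.5,50,0],[0.45,32,15.5,100,0],[0.45,32,15.5,135,0],[0.45,32,15.5,150,0],[0.45,32,15.5,156,0],[0.45,32,15.5,156,0],[0,32,15.5,156,0],[0,32,15.5,156,0],[0,32,15.5,156,0],[0,32,15.5,156,0]]' 25
python3 -m jog '[[0,0,0,-10,0],[0,0,0,-25,0],[0,0,0,-45,0],[0,0,0,-80,0],[0,0,0,-120,0],[0,0,0,-145,0],[0,0,0,-145,0]]'
```

```text
t: 9.68
position: [488.9, -199.5, 61.7]
tool_rot: [180.0, -0.1, 9.9]
ft_force: [-1.0, 3.6, 6.6]
gripper_width: 20.9
grip_force: 22.9
t: 10.55
position: [489.1, -200.2, 207.9]
tool_rot: [179.8, -0.2, 9.9]
ft_force: [-0.4, 0.4, -1.8]
gripper_width: 20.8
grip_force: 20.8
```

```bash
python3 -m jog '[[0,10,-30,0,0],[0,25,-70,0,-3],[0,42,-120,0,-3],[0,60,-170,0,-3],[0,75,-215,0,-3],[0,86,-245,0,-3],[0,91,-261,0,-3],[0,91,-261,0,-3],[0,91,-261,30,-3],[0,91,-261,70,-3],[0,91,-261,105,-3],[0,91,-261,125,-3],[0,91,-261,133,-3],[0,91,-261,136,-3],[0,91,-261,137,-3],[0,91,-261,137,-3]]'
```

```text
t: 12.55
position: [534.1, 72.5, 70.8]
tool_rot: [179.9, -0.2, 12.9]
ft_force: [-3.3, -0.4, 8.2]
gripper_width: 20.5
grip_force: 23.5
```

```bash
python3 -m jog '[[0.42,0,0,0,0],[0.42,0,0,0,0],[0.42,0,0,-1,0],[0.42,0,0,-30,0],[0.42,0,0,-80,0],[0.42,0,0,-130,0],[0.42,-10,19,-146,0],[0.42,-10,19,-146,0]]'
python3 -c "
from h import *
look('w3')"
python3 -m jog '[[0.42,-20,40,0,3],[0.42,-43,80,0,3],[0.42,-65,125,0,3],[0.42,-80,155,0,3],[0.42,-91.5,172.5,0,3],[0.42,-91.5,172.5,0,3],[0.42,-91.5,172.5,0,3]]'
```

```text
t: 13.55
position: [527.9, 51.6, 215.7]
tool_rot: [180.0, -0.1, 12.9]
ft_force: [0.1, -0.2, -0.8]
gripper_width: 36.8
grip_force: 0.0
t: 14.48
position: [477.2, -135.3, 214.1]
tool_rot: [-179.9, 0.0, 10.0]
ft_force: [-0.1, -0.4, 0.2]
gripper_width: 37.1
grip_force: 0.0
```

View pics/w3.png

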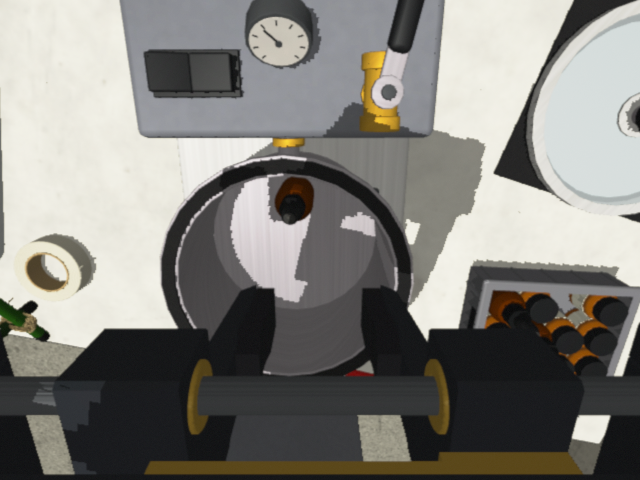

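```bash
python3 -m jog '[[0.42,0,0.5,0,0],[0.42,0,0.5,60,0],[0.42,0,0.5,110,0],[0.42,0,0.5,140,0],[0.42,0,0.5,150,0],[0.42,0,0.5,155,0],[0.42,0,0.5,155,0],[0,0,0.5,155,0],[0,0,0.5,155,0],[0,0,0.5,155,0],[0,0,0.5,155,0]]'
python3 -m jog '[[0,0,0,-10,0],[0,0,0,-25,0],[0,0,0,-45,0],[0,0,0,-80,0],[0,0,0,-120,0],[0,0,0,-145,0],[0,0,0,-145,0],[0,0,0,-145,0]]'
```

```text
t: 15.85
position: [477.5, -136.8, 60.4]
tool_rot: [180.0, -0.1, 9.9]
ft_force: [-0.3, 2.4, 5.7]
gripper_width: 22.1
grip_force: 22.7
t: 16.85
position: [476.7, -136.6, 203.9]
tool_rot: [-179.9, 0.1, 9.9]
ft_force: [-0.4, 0.6, -0.7]
gripper_width: 22.6
grip_force: 20.8
```

```bash
python3 -m jog '[[0,1,-30,0,0],[0,3,-70,0,-3],[0,5,-115,0,-3],[0,6,-155,0,-3],[0,7,-182,0,-3],[0,7.5,-192,0,-3],[0,7.5,-192,0,-3],[0,7.5,-192,30,-3],[0,7.5,-192,70,-3],[0,7.5,-192,105,-3],[0,7.5,-192,123,-3],[0,7.5,-192,131,-3],[0,7.5,-192,134,-3],[0,7.5,-192,134,-3],[0,7.5,-192,134,-3]]'
```

```text
t: 18.73
position: [451.7, 53.5, 71.3]
tool_rot: [180.0, -0.1, 12.9]
ft_force: [0.0, -0.5, 0.0]
gripper_width: 22.2
grip_force: 20.8
```

```bash
python3 -m jog '[[0,0,0,1,0],[0,0,0,1.5,0],[0,0,0,1.5,0]]'; python3 -m jog '[[0,0,0,1,0],[0,0,0,1,0]]'
```

```text
t: 19.1
position: [451.5, 53.6, 69.5]
tool_rot: [180.0, -0.0, 13.0]
ft_force: [-0.8, 0.0, 2.4]
gripper_width: 22.5
grip_force: 21.8
t: 19.35
position: [452.0, 53.6, 69.3]
tool_rot: [180.0, -0.1, 13.0]
ft_force: [-2.6, 1.4, 12.6]
gripper_width: 22.3
grip_force: 24.6
```

```bash
python3 -m jog '[[0.42,0,0,-1,0],[0.42,0,0,-1,0],[0.42,0,0,-1,0],[0.42,0,0,-30,0],[0.42,0,0,-80,0],[0.42,0,0,-130,0],[0.42,-3,12,-146,0],[0.42,-12,52,-146,3],[0.42,-23,100,-146,3],[0.42,-35,150,-146,3],[0.42,-45,195,-146,3],[0.42,-51,221.5,-146,3],[0.42,-51,221.5,-146,3],[0.42,-51,221.5,-100,3],[0.42,-51,221.5,-50,3],[0.42,-51,221.5,-20,3],[0.42,-51,221.5,-8,3],[0.42,-51,221.5,-5,3],[0.42,-51,221.5,-5,3]]'
```

```text
t: 21.72
position: [451.8, -173.8, 74.1]
tool_rot: [179.9, -0.1, 10.0]
ft_force: [-0.2, 0.8, 0.6]
gripper_width: 36.7
grip_force: 0.0
```

```bash
python3 -m jog '[[0,0,0,0,0],[0,0,0,0,0],[0,0,0,0,0],[0,0,0,0,0]]'
python3 -m jog '[[0,0,0,-10,0],[0,0,0,-25,0],[0,0,0,-45,0],[0,0,0,-80,0],[0,0,0,-120,0],[0,0,0,-140,0],[0,0,0,-140,0],[0,0,0,-140,0]]'
```

```text
t: 22.22
position: [451.6, -173.9, 73.6]
tool_rot: [180.0, -0.0, 9.9]
ft_force: [-0.6, 1.2, 5.1]
gripper_width: 17.1
grip_force: 25.0
t: 23.22
position: [450.9, -173.5, 212.5]
tool_rot: [-179.9, 0.1, 9.9]
ft_force: [-0.6, -0.4, -0.6]
gripper_width: 17.0
grip_force: 25.0
```

```bash
python3 -m jog '[[0,10,-30,0,0],[0,25,-70,0,-3],[0,42,-120,0,-3],[0,60,-165,0,-3],[0,72,-200,0,-3],[0,79,-220,0,-3],[0,81,-226,0,-3],[0,81,-226,0,-3],[0,81,-226,30,-3],[0,81,-226,70,-3],[0,81,-226,105,-3],[0,81,-226,120,-3],[0,81,-226,127,-3],[0,81,-226,129,-3],[0,81,-226,129,-3],[0,81,-226,129,-3]]'; python3 -m jog '[[0,0,0,1,0],[0,0,0,1.5,0],[0,0,0,1.5,0]]'
```

```text
t: 25.22
position: [492.4, 62.9, 84.9]
tool_rot: [180.0, -0.1, 13.0]
ft_force: [0.5, -0.1, -0.4]
gripper_width: 17.1
grip_force: 25.0
t: 25.6
position: [492.1, 62.9, 82.8]
tool_rot: [180.0, -0.0, 12.9]
ft_force: [0.2, 0.1, 0.5]
gripper_width: 17.0
grip_force: 25.0
```

```bash
python3 -m jog '[[0,0,0,1,0],[0,0,0,1,0]]'
```

```text
t: 25.85
position: [492.7, 62.9, 82.6]
tool_rot: [180.0, -0.1, 12.9]
ft_force: [-1.1, 1.7, 8.4]
gripper_width: 17.4
grip_force: 25.1
```

```bash
python3 -m jog '[[0.42,0,0,-1,0],[0.42,0,0,-1,0],[0.42,0,0,-1,0],[0.42,0,0,-30,0],[0.42,0,0,-80,0],[0.42,0,0,-130,0],[0.42,0,0,-170,0],[0.42,-40,0,-190,0],[0.42,-40,0,-190,0],[0.42,-40,0,-190,0]]'
python3 -c "
from h import *
look('w4');cv2.imwrite('pics/s4.png',optics.camera('side'))
a=cv2.imread('pics/w4.png')[60:440,100:500];b=cv2.imread('pics/s4.png')[190:430,200:500]
cv2.imwrite('pics/m4.png',np.hstack([a,cv2.resize(b,(400,320)) if 0 else cv2.copyMakeBorder(cv2.resize(b,(400,320)),0,60,0,0,0)]))"
```

```text
t: 27.1
position: [453.3, 53.9, 271.2]
tool_rot: [-180.0, 0.0, 12.9]
ft_force: [-0.7, -0.5, -0.5]
gripper_width: 37.1
grip_force: 0.0
```

View pics/m4.png

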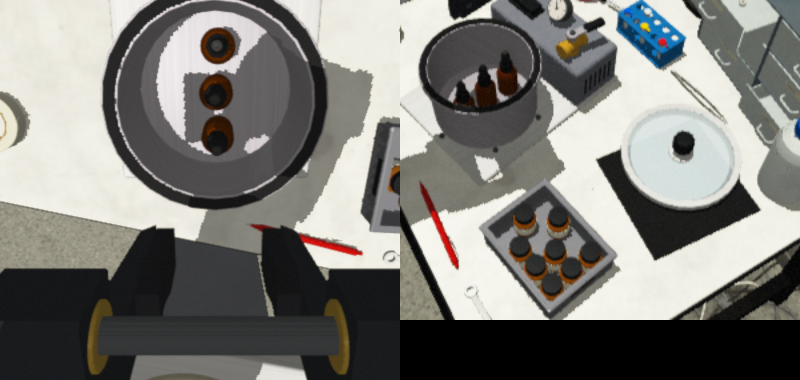

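All three bottles stand upright in a row in the pot and all eight jars remain in the crate. The lid has been knocked toward +y, with its knob now near side pixel (412,297). The rim edges in the wrist view are at x≈203 and 428.

```bash
python3 - <<'E'
from h import *
print("knob",ray((412,296),54).round(1))
# lid ring in side view: crop coords left(621,155) right(741,155)
for q in[(621,155),(741,155)]: print(ray((200+(q[0]-400)*.75,190+q[1]*.75),19).round(1))
p=lambda q:wray("w4",q,112).round(1)[:2]
print(p((203,155)),p((428,155)),p((315,270)))
# tool displacement to lid
s=status.read_state();d=ray((412,296),54)[:2]-s["position"][:2];print(s["position"],totool(d,s["tool_rot"][2]))
E
```

```text
knob [ 688.  -162.4   54. ]
[ 615.3 -121.7   19. ]
[ 764.5 -208.2   19. ]
[477.4 147.2] [515.6 -19.1] [403.6  43.4]
[453.40313606  53.98756799 270.84703848] [1.80174652e+02 2.63492176e+02 3.22684850e-14]
```

```bash
python3 -m jog '[[1,25,40,0,4],[1,60,90,0,8],[1,95,145,0,13],[1,130,195,0,13],[1,155,235,20,13],[1,172,256,20,13],[1,176,262,20,13],[1,176,262,20,13],[1,176,262,20,13],[1,176,262,20,13]]'
python3 -c "
from h import *
look('w5')"
```

```text
t: 28.45
position: [683.1, -161.4, 252.4]
tool_rot: [180.0, -0.0, -0.0]
ft_force: [-0.7, -0.3, -0.1]
gripper_width: 88.1
grip_force: 0.0
```

View pics/w5.png

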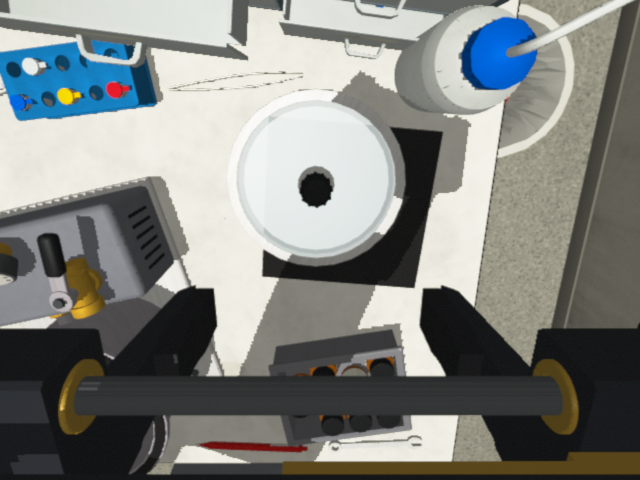

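The knob is at (316,189); the lid lies off-centre on the pad, overhanging the pad's far-left corner.

```bash
python3 - <<'E'
from h import *
a=np.load("pics/w5.npy")
for uv,z in [((316,189),56),((228,178),15),((404,178),15),((316,266),15)]:
    p=wray("w5",uv,z);print(p.round(1),totool(p[:2]-a[:2],a[5])[:2].round(1))
for uv in [(263,277),(414,287),(443,132)]:print(wray("w5",uv,3).round(1))
E
```

```text
[ 693.7 -161.5   56. ] [10.7  0.2]
[695.8 -75.3  15. ] [ 12.8 -86.1]
[ 695.7 -247.5   15. ] [12.7 86.1]
[ 602.2 -161.2   15. ] [-80.9  -0.2]
[ 583.8 -102.7    3. ]
[ 571.5 -269.9    3. ]
[ 738.6 -284.9    3. ]
```

```bash
python3 -m jog '[[1,9,0,40,0],[1,9,0,80,0],[1,9,0,100,0],[1,9,0,104,0],[1,9,0,104,0],[1,9,0,104,0],[1,9,0,104,0]]'
python3 -c "
from h import *
im=look('w6')
def k(im):
    g=im[190:300,270:360].max(2)<45
    n,l,st,c=cv2.connectedComponentsWithStats(g.astype(np.uint8)); i=1+st[1:,4].argmax(); return st[i],c[i]+[270,190]
print(k(im),k(cv2.imread('pics/w1.png')),np.load('pics/w1.npy').round(2),np.load('pics/w6.npy').round(2))"
```

```text
t: 29.38
position: [692.5, -162.1, 148.6]
tool_rot: [180.0, -0.1, -0.1]
ft_force: [1.0, -0.1, 0.5]
gripper_width: 88.1
grip_force: 0.0
(array([  22,   22,   44,   50, 1650], dtype=int32), array([313.56969697, 236.96      ])) (array([  18,   26,   45,   50, 1674], dtype=int32), array([310.01971326, 240.67204301])) [ 4.9141e+02  6.0230e+01  2.4990e+02  1.8000e+02 -1.0000e-02 -1.2000e-01] [ 6.9251e+02 -1.6209e+02  1.4860e+02  1.7997e+02 -7.0000e-02 -5.0000e-02]
```

```bash
python3 -m jog '[[1,2.3,-0.8,50,0],[1,2.3,-0.8,90,0],[1,2.3,-0.8,108,0],[1,2.3,-0.8,112,0],[1,2.3,-0.8,112,0],[0,2.3,-0.8,112,0],[0,2.3,-0.8,112,0],[0,2.3,-0.8,112,0],[0,2.3,-0.8,112,0],[0,2.3,-0.8,112,0],[0,2.3,-0.8,112,0]]' 35
python3 -m jog '[[0,0,0,-10,0],[0,0,0,-30,0],[0,0,0,-70,0],[0,0,0,-120,0],[0,0,0,-170,0],[0,0,0,-190,0],[0,0,0,-190,0]]'
```

```text
t: 30.8
position: [694.6, -161.1, 35.7]
tool_rot: [-180.0, 0.0, -0.1]
ft_force: [0.3, 2.2, 0.8]
gripper_width: 30.2
grip_force: 0.7
t: 31.68
position: [694.9, -161.3, 228.4]
tool_rot: [179.9, -0.2, -0.1]
ft_force: [0.0, 0.4, -5.7]
gripper_width: 26.8
grip_force: 35.0
```

```bash
python3 -m jog '[[0,-25,-28,0,0],[0,-60,-66,0,0],[0,-100,-111,0,0],[0,-140,-155,0,0],[0,-172,-191,0,0],[0,-195,-216,0,0],[0,-203,-225,0,0],[0,-203,-225,0,0],[0,-203,-225,40,0],[0,-203,-225,66,0],[0,-203,-225,66,0],[0,-203,-225,66,0]]'
python3 -c "
from h import *
look('w7');a=optics.camera('side')[150:330,180:420];b=optics.camera('scene')[200:380,200:440]
cv2.imwrite('pics/m7.png',np.vstack([cv2.resize(x,(400,300),interpolation=cv2.INTER_CUBIC) for x in(a,b)]))
w=cv2.imread('pics/w7.png');cv2.imwrite('pics/m7.png',np.hstack([cv2.imread('pics/m7.png'),cv2.resize(w[60:420,160:400],(400,600))]))"
```

```text
t: 33.17
position: [492.8, 63.4, 160.7]
tool_rot: [180.0, -0.1, -0.1]
ft_force: [0.9, -0.3, -4.9]
gripper_width: 26.8
grip_force: 35.0
```

View pics/m7.png

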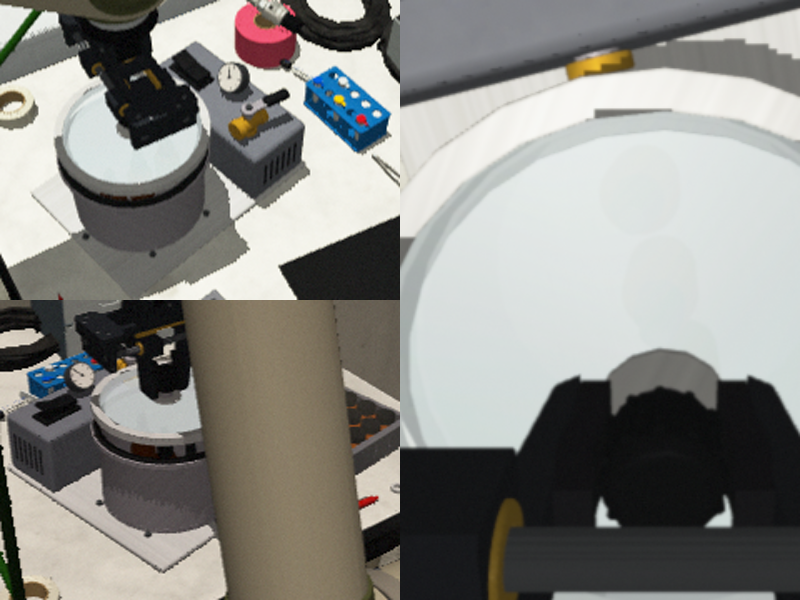

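The lid hangs level and centred over the pot, with the gap visible all round, so I'll lower it gently.

```bash
python3 -m jog '[[0,-0.8,-0.5,6,0],[0,-0.8,-0.5,11,0],[0,-0.8,-0.5,15,0],[0,-0.8,-0.5,17,0],[0,-0.8,-0.5,18,0],[0,-0.8,-0.5,18,0],[0,-0.8,-0.5,18,0]]'; python3 -m jog '[[0,0,0,1,0],[0,0,0,2,0],[0,0,0,3,0],[0,0,0,3,0]]'
```

```text
t: 34.2
position: [491.1, 64.5, 141.9]
tool_rot: [180.0, -0.0, -0.1]
ft_force: [0.5, 1.0, -5.0]
gripper_width: 27.2
grip_force: 35.0
t: 34.7
position: [491.1, 64.5, 139.6]
tool_rot: [180.0, -0.0, -0.0]
ft_force: [-2.5, 0.1, 5.7]
gripper_width: 26.6
grip_force: 35.0
```

```bash
python3 -m jog '[[1,0,0,0,0],[1,0,0,0,0],[1,0,0,0,0],[1,0,0,-30,0],[1,0,0,-70,0],[1,0,0,-110,0],[0.5,30,0,-110,0],[0.5,60,0,-110,0],[0.5,70,0,-110,0],[0.5,70,0,-110,0],[0.5,70,0,-110,0]]'
python3 -c "
from h import *
look('w8')
b=optics.camera('scene')[200:380,200:440];a=optics.camera('side')[170:290,190:390]
w=cv2.imread('pics/w8.png')[0:330,100:540]
cv2.imwrite('pics/m8.png',np.hstack([cv2.resize(w,(440,330)),np.vstack([cv2.resize(a,(340,204),interpolation=cv2.INTER_CUBIC),cv2.resize(b,(340,126))])]))"
```

```text
t: 36.08
position: [560.3, 64.5, 248.8]
tool_rot: [-180.0, 0.0, -0.0]
ft_force: [-0.8, 0.1, 0.0]
gripper_width: 43.9
grip_force: 0.0
```

View pics/m8.png

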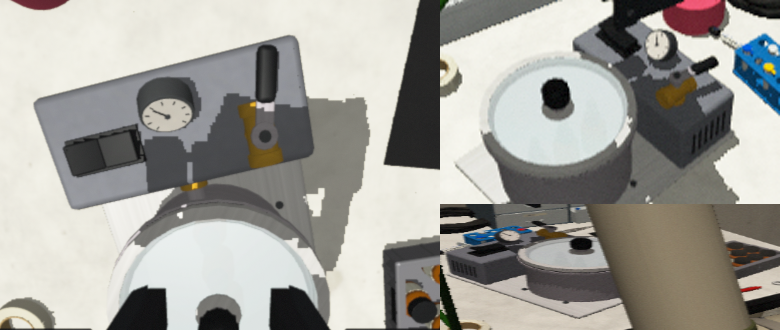

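The lid sits level in the rim. The tap axis is at (365,136), the lever sleeve runs (367,103)→(368,46), and the rocker spans x 165–246 around (204,152), with its left wing at about (185,157).

```bash
python3 - <<'E'
from h import *
for n,uv,z in[("hinge",(364.5,136),130),("slv0",(366,103),130),("slv1",(368,46),130),("rockL",(165,160),97),("rockR",(246,147),95),("wingL",(185,157),95),("hc1",(398,38),88),("hc2",(137,97),88)]:
    print(n,wray("w8",uv,z).round(1))
E
```

```text
hinge [622.3  32.6 130. ]
slv0 [642.5  32.4 130. ]
slv1 [675.   32.5 130. ]
rockL [602.5 176.2  97. ]
rockR [611.7 115.8  95. ]
wingL [604.4 161.8  95. ]
hc1 [685.3   6.9  88. ]
hc2 [646.8 194.3  88. ]
```

```bash
python3 -m jog '[[0.35,40,12,0,0],[0.35,80,24,0,0],[0.35,106,32,0,0],[0.35,106,32,0,0],[0.35,106,32,50,0],[0.35,106,32,100,0],[0.35,106,32,122,0],[0.35,106,32,129,0],[0.35,106,32,129,0],[0,106,32,129,0],[0,106,32,129,0],[0,106,32,129,0],[0,106,32,129,0]]' 8
```

```text
t: 37.85
position: [667.5, 32.6, 120.7]
tool_rot: [-180.0, -0.1, -0.1]
ft_force: [1.4, 3.4, 6.0]
gripper_width: 12.9
grip_force: 8.0
```

```bash
python3 -m jog '[[0,-0.2,3.8,0,5],[0,-0.7,7.6,0,10],[0,-2.7,15,0,20],[0,-5.9,22,0,30],[0,-10.3,28.3,0,40],[0,-15.7,33.7,0,50],[0,-22,38.1,0,60],[0,-29,41.3,0,70],[0,-29,41.3,0,70],[0,-29,41.3,0,70]]'
```

```text
t: 39.1
position: [637.8, -7.9, 120.5]
tool_rot: [-180.0, 0.1, -70.0]
ft_force: [-1.9, 6.0, 6.4]
gripper_width: 12.9
grip_force: 8.0
```

```bash
python3 -m jog '[[0,-0.1,2.3,0,3],[0,-0.2,3.8,0,5],[0,-0.3,5.4,0,7],[0,-0.3,5.4,0,7]]';python3 -m jog '[[0,0,1.5,0,2],[0,0,1.5,0,2]]'
```

```text
t: 39.6
position: [633.0, -9.3, 120.5]
tool_rot: [-179.9, 0.1, -77.0]
ft_force: [0.2, 7.6, 6.8]
gripper_width: 12.8
grip_force: 8.0
t: 39.85
position: [632.7, -9.4, 120.6]
tool_rot: [-179.7, 0.1, -79.0]
ft_force: [8.2, 8.5, 2.5]
gripper_width: 12.5
grip_force: 8.0
```

```bash
python3 -m jog '[[0,0,1,0,0],[0,0,1,0,0],[0.35,0,0,0,0],[0.35,0,0,0,0],[0.35,0,0,0,0],[0.35,0,0,-40,0],[0.35,0,0,-90,0],[0.35,-30,0,-130,0],[0.35,-60,0,-130,0],[0.35,-60,0,-130,0],[0.35,-60,0,-130,0]]'
python3 -c "
from h import *
look('w9')"
```

```text
t: 41.22
position: [619.9, 47.3, 249.2]
tool_rot: [179.9, -0.0, -79.1]
ft_force: [-0.3, 0.8, 0.1]
gripper_width: 30.5
grip_force: 0.0
```

View pics/w9.png

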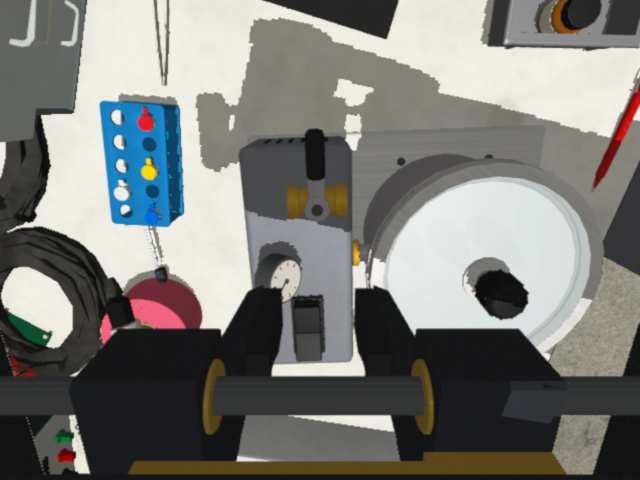

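The lever is nearly across the pipe: axis at (318,211), sleeve end at (314,130). It may be about 2–3° short of the stop, so I'll measure it.

```bash
python3 - <<'E'
from h import *
im=cv2.imread("pics/w9.png");a=np.load("pics/w9.npy")
cr=im[120:230,280:360]
cv2.imwrite("pics/l9.png",cv2.resize(im[110:370,220:380],None,fx=2.3,fy=2.3,interpolation=cv2.INTER_CUBIC)[:598])
g=(im[128:178,295:335].max(2)<50)
for r in range(4,50,6):
    x=np.where(g[r])[0]; print(r+128,x.min()+295 if len(x) else None,x.max()+295 if len(x) else None)
E
```

```text
132 307 322
138 301 327
144 305 324
150 305 324
156 306 324
162 306 324
168 306 324
174 306 324
```

View pics/l9.png

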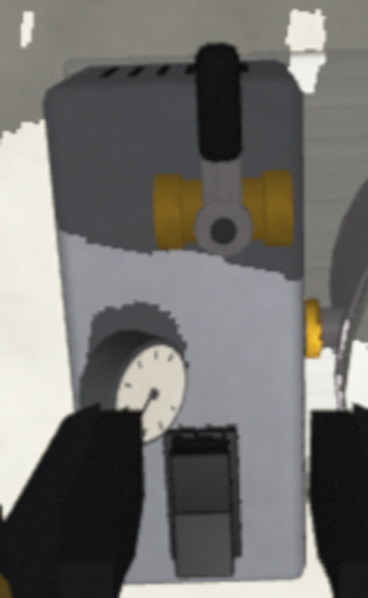

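```bash
python3 - <<'E'
from h import *
f=lambda u,v:(u/2.3+220,v/2.3+110)
ang=lambda p,q:np.degrees(np.arctan2(*(q-p)[[1,0]]))
w=lambda uv,z:wray("w9",uv,z)
print("lever",ang(w(f(222.5,230),130),w(f(218.5,80),130)))
print("hinge",w(f(222.5,230),130))
print("edge",ang(w(f(302.5,560),88),w(f(301,95),88)), ang(w(f(78,400),88),w(f(46,105),88)))
print("rocker",ang(w(f(172,575),95),w(f(170,440),95)),ang(w(f(233,575),95),w(f(234,440),95)))
print("pipe",ang(w(f(292,208),113),w(f(153,210),113)))
print("wing",w(f(204,545),97),w(f(202,512),93))
a=np.load("pics/w9.npy");d=w(f(204,543),97)[:2]-a[:2];print(totool(d,a[5]))
E
```

```text
lever -77.66362178183289
hinge [622.32752793  32.51962426 130.        ]
edge -77.32884294488436 -76.5072205642514
rocker -79.46911842283367 -79.27916394398065
pipe 11.747715316167154
wing [604.14480633 165.12148459  97.        ] [607.15597153 153.51839199  93.        ]
[-1.17764334e+02 -6.89753043e+00 -8.44703857e-16]
```

The lever lies at −77.7° against a tester −y direction of about −77 to −78°, and it resisted firmly at the end, so it is at its stop. Now I'll close the fingers and go above the rocker's left wing.

```bash
python3 -m jog '[[0,-40,-3,0,0],[0,-80,-6,0,0],[0,-118,-8,0,0],[0,-118,-8,0,0],[0,-118,-8,50,0],[0,-118,-8,100,0],[0,-118,-8,124,0],[0,-118,-8,132,0],[0,-118,-8,136,0],[0,-118,-8,136,0],[0,-118,-8,136,0]]'; python3 -m jog '[[0,0,0,1,0],[0,0,0,2,0],[0,0,0,3,0],[0,0,0,3,0]]'
```

```text
t: 42.65
position: [604.6, 131.5, 114.3]
tool_rot: [-179.0, 2.5, -75.9]
ft_force: [-7.3, -3.2, 13.0]
gripper_width: 0.4
grip_force: 6.4
t: 43.15
position: [604.7, 131.5, 113.9]
tool_rot: [-179.0, 2.5, -75.8]
ft_force: [-16.7, -5.1, 31.0]
gripper_width: 0.4
grip_force: 15.8
```

The arm didn't reach the commanded place (a joint limit), so I'll back off straight up and check the joints.

```bash
python3 -m jog '[[0,0,0,-20,0],[0,0,0,-60,0],[0,0,0,-100,0],[0,0,0,-100,0]]'; python3 -c "
from h import *
s=status.read_state();print(s['q'].round(1),s['position'],s['tool_rot']);look('w10');cv2.imwrite('pics/s10.png',optics.camera('side'))"
```

```text
t: 43.65
position: [605.1, 126.5, 212.6]
tool_rot: [-178.7, 2.5, -75.8]
ft_force: [0.7, -0.4, -0.5]
gripper_width: 0.4
grip_force: 0.0
[-1.00e-01  3.08e+01  7.25e+01  2.90e+00  7.61e+01  1.65e+02] [605.11815366 126.45929453 212.61004488] [-178.71966636    2.53287128  -75.79962092]
```

```bash
python3 -m jog '[[0,30,0,0,-10],[0,30,0,0,-20],[0,30,0,0,-30],[0,30,0,0,-40],[0,30,0,0,-50],[0,30,0,0,-60],[0,30,0,0,-70],[0,30,0,0,-80],[0,30,0,0,-90],[0,30,0,0,-100],[0,30,0,0,-110],[0,30,0,0,-120],[0,30,0,0,-130],[0,30,0,0,-140],[0,30,0,0,-150],[0,30,0,0,-160],[0,30,0,0,-170],[0,30,0,0,-179],[0,30,0,0,-179],[0,30,0,0,-179]]'; python3 -c "
from h import *
s=status.read_state();print(s['q'].round(1),s['position'],s['tool_rot']);im=look('w11')
d=np.array([605,164])-s['position'][:2];print(totool(d,s['tool_rot'][2]))
a=cv2.imread('pics/s10.png')[160:280,230:390]
cv2.imwrite('pics/m11.png',np.hstack([cv2.resize(a,(400,300),interpolation=cv2.INTER_CUBIC),cv2.resize(im[0:360,80:560],(400,300))]))"
```

```text
t: 46.25
position: [610.8, 97.9, 206.2]
tool_rot: [179.3, -2.7, 103.0]
ft_force: [0.1, -0.4, 1.2]
gripper_width: 0.2
grip_force: 0.0
[ -2.8  31.4  72.4   2.9  76.2 -16.5] [610.78725194  97.88627882 206.22284292] [179.27518557  -2.6914188  103.0337554 ]
[6.57156280e+01 9.27214374e+00 1.13551012e-15]
```

```bash
cat >>h.py <<'E'
def tipshift(t):
    s=status.read_state();R=Ro.from_euler("xyz",s["tool_rot"],degrees=True).as_matrix()
    print("tilt z",R[:,2].round(3),"tip",(s["position"]+11*R[:,2]).round(1),"shift",(R.T@(np.array(t)-s["position"]-11*R[:,2])).round(1))
E
python3 -c "
from h import *
tipshift([605.5,162,150]);tipshift([605.5,162,113])
i=cv2.imread('pics/w11.png');print(i.shape)"
```

```text
tilt z [ 0.002  0.049 -0.999] tip [610.9  98.4 195.4] shift [60.9  8.5 48.4]
tilt z [ 0.002  0.049 -0.999] tip [610.9  98.4 195.4] shift [59.2  8.  85.4]
(480, 640, 3)
```

```bash
python3 -m jog '[[0,30,4,0,0],[0,60,8,0,0],[0,60,8,0,0],[0,60,8,45,0],[0,59.5,8,75,0],[0,59,8,85,0],[0,59,8,85,0],[0,59,8,85,0]]'; python3 -c "
from h import *
tipshift([605.5,162,95])"
```

```text
t: 47.3
position: [606.1, 161.0, 126.2]
tool_rot: [179.1, -2.7, 103.2]
ft_force: [0.1, -0.3, 0.3]
gripper_width: 0.5
grip_force: 0.0
tilt z [ 0.005  0.049 -0.999] tip [606.2 161.6 115.2] shift [-0.4 -0.9 20.2]
```

```bash
for i in 1 2 3 4; do echo; done; python3 -m jog '[[0,0,0,2,0],[0,0,0,4,0],[0,0,0,6,0],[0,0,0,6,0]]'|grep -E 'pos|force'; python3 -m jog '[[0,0,0,1,0],[0,0,0,2,0],[0,0,0,2,0]]'|grep -E 'pos|force';python3 -m jog '[[0,0,0,1,0],[0,0,0,2,0],[0,0,0,2,0]]'|grep -E 'pos|force'
```

```text
position: [605.6, 161.7, 118.9]
ft_force: [-0.6, 1.0, 1.8]
grip_force: 0.6
position: [605.5, 161.7, 116.7]
ft_force: [-0.3, 0.6, 1.5]
grip_force: 0.7
position: [605.5, 161.9, 114.9]
ft_force: [-1.1, 1.7, 5.4]
grip_force: 2.1
```

```bash
python3 -m jog '[[0,0,0,1,0],[0,0,0,1,0]]'|grep -E 'pos|force'; python3 -m jog '[[0,0,0,1,0],[0,0,0,1,0]]'|grep -E 'pos|force'
```

```text
position: [605.5, 162.0, 114.6]
ft_force: [-4.1, 1.4, 9.5]
grip_force: 4.6
position: [605.6, 162.0, 114.5]
ft_force: [-6.1, 2.3, 15.8]
grip_force: 7.8
```

```bash
python3 -m jog '[[0,0,0,1,0],[0,0,0,1,0],[0,0,0,1,0]]'|grep -E 'pos|force'; python3 -m jog '[[0,0,0,-15,0],[0,0,0,-50,0],[0,0,0,-100,0],[0,-45,0,-130,0],[0,-100,0,-130,0],[0,-120,0,-130,0],[0,-120,0,-130,0],[0,-120,0,-130,0]]'; python3 - <<'E'
from h import *
s=status.read_state();print(s["position"],s["q"].round(0))
n=optics.camera("side");cv2.imwrite("pics/s12.png",n);o=cv2.imread("pics/side0.png")
i=optics.camera_info("side")
def px(p): return cv2.projectPoints(np.array([p],float),i["rvec"],i["tvec"],i["mtx"],None)[0].ravel().round().astype(int)
# rocker patch brightness old/new, lid knob patch position by template match
r=px((608,150,100));print("rocker px",r)
for im in(o,n):print(im[r[1]-9:r[1]+10:2,r[0]-13:r[0]+14:2].mean(2).astype(int))
def tm(box):
    x0,y0,x1,y1=box;t=o[y0:y1,x0:x1];m=cv2.matchTemplate(n[y0-8:y1+8,x0-8:x1+8],t,cv2.TM_CCOEFF_NORMED);_,v,_,l=cv2.minMaxLoc(m);print(v,np.array(l)-8)
tm((240,208,275,245));tm((208,195,310,275))
E
```

```text
position: [605.6, 162.0, 114.4]
ft_force: [-9.4, -0.6, 21.8]
grip_force: 10.9
t: 50.42
position: [632.3, 40.2, 235.9]
tool_rot: [179.2, -2.7, 103.3]
ft_force: [-0.1, -0.5, -0.5]
gripper_width: 0.6
grip_force: 0.0
[632.3012799   40.24018799 235.86813804] [ -8.  32.  66.   3.  81. -22.]
rocker px [293 190]
[[240 242 241 175  61  27  54 134 133 134 134 134 132 151]
 [240 226  86  31  23  29  26  50 131 133 134 134 136 138]
 [167 139  24  36  32  27  30  27  46 128 133 134 136 135]
 [138 135  56  20  28  27  27  27  26  67 129 134 135 132]
 [136  63  28  11  26  28  28  25  26  25  52 114 134 135]
 [142  57  29   8  12  24  25  22  28  26  27  24 106 129]
 [136 138  95  23  22  11  18  28  29  26  26  26  28  98]
 [139 138 135 111  22  19  13  17  25  31  25  21  12  72]
 [138 139 136 135 104  36  20   9  11  28  19  11  10  13]
 [138 137 134 135 135 133  56  26  23   9  10   8  21  22]]
[[241 242 241 187 135  74 134 134 134 132 133 135 132 153]
 [241 226 134 113  28  28  35 112 132 136 134 131 135 136]
 [165 138  60  27  28  27  24  30  92 131 133 133 136 134]
 [135 134  18  30  25  23  24  26  24  66 115 133 136 133]
 [137  59  14  14  25  27  30  30  20  26  23  65 104 133]
 [139  58  30  14   4  23  22  24  23  26  25  26  22 126]
 [136 137  96  25  21   9  19  26  25  21  24  15  31 132]
 [137 136 138 112  22  21   9  14  16  18  12  12   3  94]
 [136 140 135 135 100  34  17  12  16  13  12  12  14  12]
 [139 135 137 134 134 134  57  28  22  12   5  12  15  21]]
0.992141842842102 [0 0]
0.9018828868865967 [0 0]
```

```bash
python3 -c "
from workcell import ticket
print(ticket.sign_off())"
```

```text
the job is handed in; nothing more can be done
None
```

The job is handed in: all three dropper bottles stand in the pot, all eight jars are still in the crate, the lid is seated, the vent tap is closed to its stop, and the pump was switched on last; the final lid and switch checks were by image comparison only, because all 14 picture views were used.

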